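# Turn the jewellery carousel one click and lift out the pendant with tongs

### The arm

A 6-joint arm with a two-finger parallel gripper is mounted at the origin on the work surface. World frame = base frame: x ahead of the robot, y to its left, z up, the work surface at z = 0. Lengths are in m, angles in rad, forces in N, time in s.
With the tool pointing down it reaches from about 0.4 to 0.825 m from the base axis. Payload 7 kg.
Tool frame: the origin (TCP) lies at the very end of the fingers, on their centre line; the grasp point (between the pads) lies 19 mm behind it (ctrl.pinch_z is the z of the grasp point in the tool frame, in m); z points along the fingers, y is the line along which they close (so a half turn about z gives the same grasp; the last joint's range is limited). The gripper opens to 88 mm and grips with 3 to 60 N. Pads are 19 mm wide; open, the fingers measure 130 mm over their backs; the gripper's body (78 mm by 193 mm) begins 47 mm behind the grasp point.
Start: joints at [-0.909, 0.359, 0.012, 0, -1.224, -0.288], TCP at [0.246, -0.628, 0.227] pointing down, gripper open.
Joint ranges: [-3.07, 3.07], [-1.43, 2.12], [-1.02, 1.25], [-3.03, 1.67], [-3.05, -0], [-3.03, 3.03]. Speed limits (rad/s): [2.39, 2.39, 3.01, 3.14, 3.14, 3.14].

### API

Orientations are given as a unit quaternion [w, x, y, z].
In Python, from plant import ctrl gives the robot as it stands.
- The arm moves only by the tool jog_arm, never from a script. Its argument "motion" is a list of rows, each a list of 3 entries, a list of its own where there are three numbers: the shift along the tool's x, y, z as a fraction of full scale, then the turn, a rotation vector about the tool's x, y, z as a fraction of full scale, then the finger opening in mm, from 0 to 87.6. In form: [[[tx, ty, tz], [rx, ry, rz], hand], ...]. A call has 1 to 20 rows; each row is the pose to reach, as a shift and turn from the pose commanded when the call began, along the tool's axes at that moment; what a row does not reach only later rows make up. Full scale, the value 1, is 0.2 m for a shift and 120 degrees for a turn. A row lasts 1/8 s, in which the tool goes at most 62.5 mm and 10.7 degrees, less where a joint would pass 70% of its speed; a pose out of reach is approached as far as the arm can. A call with a number of a shift or a turn outside -1 to 1 is refused whole. A call with a gripper value outside its range is refused whole. The fingers move at their own pace and stop on an object; "newtons" is the grip in N (left out, the last holds). Time passes only in rows, so rows that repeat a pose let the fingers close. It gives the time, the measured TCP pose, the force, the opening and the grip force at its end, in the units of the state.
- ctrl.state(): the state, without advancing time (a new reading comes with each control period).
- ctrl.snapshot(name): name is "side" or "top" or "wrist"; returns a dict with "frame" (480x640x3 uint8, red, green, blue), "K" (3x3 intrinsics, pixels), "R" (3x3) and "t" (3): a world point X has camera coordinates R X + t. Camera axes: x right, y down, z forward; pixel columns grow to the right and rows downward; lengths in m; the calibration is good to about 2 mm. A picture is of the moment at which its call begins. There is no depth.
- ctrl.finish_job(): hands the job in; it is judged then, once.
The state is a dict: "clock": time; "joints": joint angles; "qd": joint speeds; "effort": joint torques, N m; "eef_pos": TCP position; "ee_rot": TCP orientation; "contact_force": force on the tool from outside, world axes, zero at the start; "wrist_torque": the same for the moment, N m; "finger_gap": finger opening in m; "gripper_force": force on a finger pad.
Only numpy, scipy, OpenCV 4.12 (cv2) and the standard library are available. Lean on these libraries where they do the work, as an engineer would, in place of code of your own. Each camera call takes 0.05 s, during which the arm holds its last target. There are 200 camera calls.

### The job

Turn the wooden knob of the round jewellery carousel one click so that the blue ceramic pendant comes to the opening in the clear cover and the tray rests in its click stop. Then take the steel tongs from their stand, close them on the pendant, lift it straight out, upright, until it is at least 5 cm above the clear cover, and finish while still holding it there, gripped in the tongs, in the air and at rest. Do not touch the pendant with the robot's fingers, leave the red nail polish upright in its well, and do not disturb the jar, the bangle or the comb.

Things in the scene. Friction and masses are not known exactly. Their poses are not given: they have to be found in the camera images.
- carousel: fixed jewellery carousel, dark wooden base 210 mm across; origin at the centre of its underside on the table. A white tray (190 mm across, top 30 mm above the table) turns in it about the vertical through the origin, under a fixed clear cover (74 to 77 mm above the table, radius 103 mm) on thin brass posts. Six wells 60 deg apart, centres 70 mm from the axis, brass lips 3 mm high, 30 mm across
- opening (a point): the place of the well at the cover's only opening: on the tray's top face, 70 mm from the axis in the carousel's own -x direction; fixed. The opening is 70 deg wide (about 80 mm over the well), open to the rim, edged with brass. At the start this well is empty; the pendant stands in the next well on one side, the nail polish in the next on the other
- tray (a joint): turn of the tray in rad, positive anticlockwise from above; starts near 0. Spring click stops at -1.047, 0 and +1.047; about 0.1 N m gets it from one to the next, past about 0.6 rad it pulls itself into the next; end stops 0.1 rad beyond the outer ones. Wells and knob turn with it
- knob (a point): dark wooden bar-shaped knob standing above the cover on the turning axis, turning with the tray: 44 mm long along its x, 14 mm thick along its y, its underside 80 mm and top 112 mm above the table; point on the axis 102 mm above the table, where to grip it; at tray = 0 its x is parallel to the carousel's x
- pendant: the item to lift: blue glazed ceramic drop pendant with a white band, round, 22 mm in diameter between 6 and 22 mm above its underside, 18 mm at the foot, 28 mm high plus a thin brass loop 10 mm high on top; about 30 g; origin at the centre of its underside, z up; stands upright in a well, within a few mm of the well's centre
- polish: closed nail polish bottle, red with black cap, 24 mm in diameter, 36 mm high; origin at the centre of its underside; stands in the well on the other side
- stand: fixed wooden stand for the tongs, an open pocket 26 mm (x) by 74 mm (y) inside, 45 mm high, floor 5 mm above the table, with a foot plate 70 by 110 mm; origin at the centre of its underside
- tongs: steel tongs, 70 g, tips down in the stand, sprung open: two strips 18 mm wide (along x), 4 mm thick, sloping outward going down, bent in at the top to a head 20 mm wide (y); 137 mm high. Origin midway between the tips' lower ends, z up to the head. Jaws: black pads inside the strips' lowest 18 mm, 46 mm apart when open (65 mm overall). Squeezed along y they close midway between the fingers
- tongs_grip (a point): where to squeeze the tongs: midway between the strips, 102 mm above the tips, 30 mm below the hinge in the head; the head's top is 35 mm above it. Width over the strips here 46 mm when open (50 mm at 20 mm lower), 40 mm with the jaws on the 22 mm pendant (strips then parallel), 35 mm shut
- tongs_arm (a joint): closing angle of the tongs, rad: 0 open by the spring (about 4 N on the strips begins to close them), 0.19 with the jaws 22 mm apart (about 8 N), 0.35 shut. Jaw gap is about 46 mm minus 125 mm times this. Squeezed to 0.05 to 0.08 by finger width, the spring's push holds them in the fingers with the jaws still wide enough for the pendant; 20 N or more then grips it
- jar: bystander: closed glass jar with brass lid, 60 mm across, 75 mm high; origin at the centre of its underside
- bangle: bystander: steel bangle lying flat, 68 mm across, 12 mm high; origin at the centre of its underside
- comb: bystander: flat orange plastic comb 150 by 36 mm, 6 mm high, long along its x; origin at its underside
Things that resemble listed ones, but are neither listed nor needed, are in the scene too. Leave any orange or pink look-alike of the tongs alone.

How it is judged:
By the outcome, as a careful person would: the job done as asked, in the order asked, and still so for the second after the job is handed in, while the arm keeps its last pose, push and grip.
It also fails if it takes over 58 s, if anything falls off the work surface, if the arm or the gripper's body presses on something with over 40 N, if the wrist force passes 120 N, or if a joint passes its speed limit or range.

## Working session

There is one attempt and no reset: what is moved stays moved. The work goes in short steps, Python scripts to look and compute and a tool call to move; the robot and the scene stay as the last step left them, time stands still between calls to the robot, and variables do not carry over. Pictures are saved under pics/ and viewed, at most 12 in all, crops included, and the job is handed in when it is done.

Besides the shell and the picture viewer there is one more tool, called as name(argument=value, ...) on one line, values as JSON. jog_arm: Moves the arm, as the interface text tells. Shift numbers are shares of 0.2 m and turn numbers shares of 120 degrees, none past 1 either way. Its arguments: {"type":"object","properties":{"motion":{"type":"array","items":{"type":"array"}},"newtons":{"type":"number"}},"required":["motion"]}

```bash
mkdir -p pics; ls; python3 - <<'E'
from plant import ctrl
import cv2,numpy as np
s=ctrl.state(); print(s, ctrl.pinch_z)
for n in("side","top","wrist"):
    d=ctrl.snapshot(n); cv2.imwrite(f"pics/{n}0.png",d["frame"][:,:,::-1]); np.savez(f"pics/{n}0.npz",**d); print(n,d["K"].round(1).tolist(),d["R"].round(4).tolist(),d["t"].round(4).tolist())
E
```

```text
pics
{'clock': 0.0, 'joints': array([-9.08913041e-01,  3.59409994e-01,  1.10344767e-02, -3.58426079e-04,
       -1.22410096e+00, -2.88122048e-01]), 'qd': array([ 0.00022366, -0.00096914, -0.00030092,  0.00134158,  0.00012089,
       -0.00105599]), 'effort': array([-7.79694947e-04, -5.82713628e+01,  2.93061000e+01,  6.99689358e+00,
        6.90556102e-03, -1.58776083e-04]), 'eef_pos': array([ 0.24625861, -0.62793364,  0.22559565]), 'ee_rot': array([-2.34356583e-04, -1.85734693e-01,  9.82599557e-01,  8.24133952e-04]), 'contact_force': array([-0.69939007,  0.54860303, -0.17964611]), 'wrist_torque': array([0.01692516, 0.00714843, 0.01911892]), 'gripper_force': 0.0, 'finger_gap': 0.08768340194871567} -0.0188
side [[433.7, 0.0, 319.1], [0.0, 433.7, 241.4], [0.0, 0.0, 1.0]] [[-0.9445, -0.3279, -0.0188], [-0.1645, 0.5219, -0.837], [0.2842, -0.7875, -0.5469]] [0.485, 0.1618, 0.7282]
top [[524.9, 0.0, 324.3], [0.0, 524.9, 234.4], [0.0, 0.0, 1.0]] [[0.0017, -1.0, 0.0001], [-0.9795, -0.0017, -0.2012], [0.2012, 0.0002, -0.9795]] [0.0181, 0.5414, 1.0257]
wrist [[423.1, 0.0, 321.9], [0.0, 423.1, 244.2], [0.0, 0.0, 1.0]] [[-0.3646, 0.9312, 0.0024], [0.8954, 0.3499, 0.2753], [0.2555, 0.1025, -0.9614]] [0.6729, -0.0344, 0.3902]
```

View pics/side0.png

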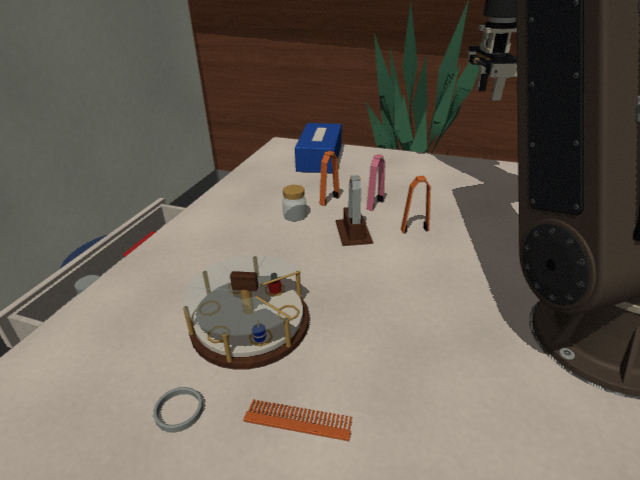

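View pics/top0.png

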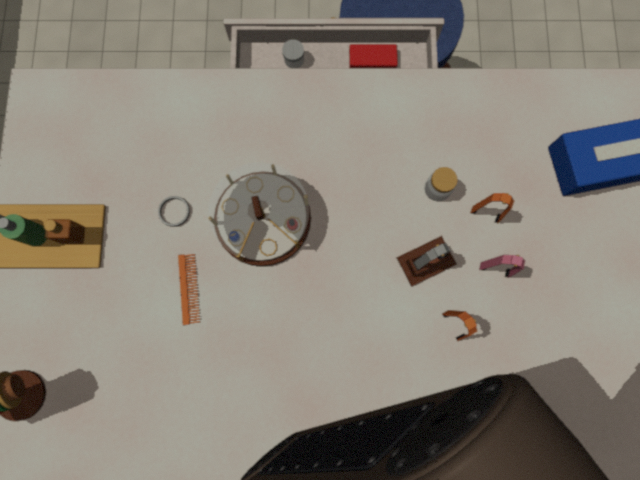

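The top view shows the carousel around (262,218), the knob at (257,208), the pendant at (235,236), the polish at (292,224), and the opening facing (270,247). The steel tongs are in their stand at (428,260). I'll enlarge both areas.

```bash
cat > h.py <<'E'
import numpy as np, cv2
from plant import ctrl
def load(n): return dict(np.load(f"pics/{n}.npz"))
def snap(n,tag):
    d=ctrl.snapshot(n); cv2.imwrite(f"pics/{tag}.png",d["frame"][:,:,::-1]); np.savez(f"pics/{tag}.npz",**d); return d
def p2w(d,u,v,z):
    r=d["R"].T@np.linalg.inv(d["K"])@np.array([u,v,1.]); c=-d["R"].T@d["t"]
    return c+r*(z-c[2])/r[2]
def w2p(d,X):
    c=np.atleast_2d(X)@d["R"].T+d["t"]; p=c@d["K"].T; return p[:,:2]/p[:,2:]
E
python3 - <<'E'
from h import *
t=load("top0");s=load("side0")
f=t["frame"][:,:,::-1];g=s["frame"][:,:,::-1]
R=lambda im,w:cv2.resize(im,w,interpolation=cv2.INTER_CUBIC)
a=R(f[160:275,205:320],(400,400)); b=R(f[220:300,385:465],(400,400))
cv2.imwrite("pics/c1.png",np.hstack([a,b]))
for n,(u,v,z) in dict(knob=(257,208,.112),car=(262,217,.03),op=(269,247,.03),pend=(235,236,.04),pol=(292,224,.06),stand=(428,261,.01)).items(): print(n,p2w(t,u,v,z).round(4))
for n,(u,v,z) in dict(pend=(259,338,.014),pol=(274,288,.02),stand=(354,232,.0),head=(355,178,.142)).items(): print('side',n,p2w(s,u,v,z).round(4))
E
```

```text
knob [0.5825 0.1515 0.112 ]
car [0.584  0.1512 0.03  ]
op [0.5194 0.1349 0.03  ]
pend [0.5408 0.2053 0.04  ]
pol [0.5621 0.0854 0.06  ]
stand [ 0.4933 -0.2014  0.01  ]
side pend [0.5517 0.1952 0.014 ]
side pol [0.5782 0.0738 0.02  ]
side stand [ 0.4946 -0.1966  0.    ]
side head [ 0.4942 -0.19    0.142 ]
```

View pics/c1.png

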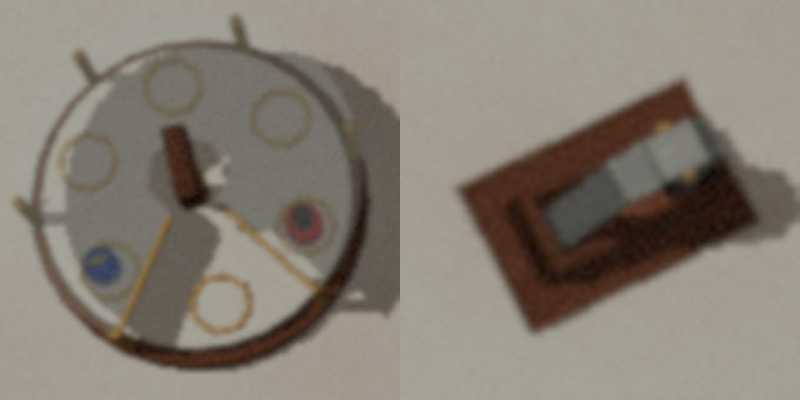

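```bash
python3 - <<'E'
from h import *
from scipy.optimize import least_squares
t=load("top0");s=load("side0")
k=115/400
W=np.array([(220,303),(305,223),(280,117),(172,87),(88,161),(110,271)])*k+[205,160]
K=np.array([(175,127),(192,201)])*k+[205,160]
def model(p):
    x,y,a=p; an=a+np.pi+np.arange(6)*np.pi/3
    w=np.c_[x+.07*np.cos(an),y+.07*np.sin(an),np.full(6,.032)]
    e=np.array([[x+q*np.cos(a),y+q*np.sin(a),.112] for q in(.022,-.022)])
    return w,e
f=lambda p:np.r_[(w2p(t,model(p)[0])-W).ravel(),(w2p(t,model(p)[1])-K).ravel()]
r=least_squares(f,[.584,.151,.25]);print('car',r.x.round(4),np.degrees(r.x[2]),r.fun.round(1))
P=np.array([(460,190),(685,80),(757,222),(533,332)])
P=(P-[400,0])*.2+[385,220]
def st(p):
    x,y,a=p;c,sn=np.cos(a),np.sin(a)
    q=np.array([(-.035,.055),(-.035,-.055),(.035,-.055),(.035,.055)]);q=np.array([(.035,.055),(.035,-.055),(-.035,-.055),(-.035,.055)])
    return np.c_[x+q[:,0]*c-q[:,1]*sn,y+q[:,0]*sn+q[:,1]*c,np.full(4,.005)]
g=lambda p:(w2p(t,st(p))-P).ravel()
q=least_squares(g,[.493,-.2,.45]);print('stand',q.x.round(4),np.degrees(q.x[2]),q.fun.round(1))
print('tongs head top px->w',p2w(t,385+.2*280,220+.2*152,.142).round(4))
print('side proj wells',w2p(s,model(r.x)[0]).round(0).tolist(),w2p(s,model(r.x)[1]).round(0).tolist(),'stand',w2p(s,st(q.x)).round(0).tolist(), w2p(s,[[*q.x[:2],.142]]).round(0))
for n,u,v,z in[('pinkbase',370,207,0),('pinkb2',383,202,0),('pinktop',377,157,.137),('orb',405,231,0),('orb2',428,229,0)]: print(n,p2w(s,u,v,z).round(3))
for n,u,v,z in[('pinkleft',481,266,.02),('pinkleft',481,266,.12)]: print(n,p2w(t,u,v,z).round(3))
print('pend top px',p2w(t,205+k*100,160+k*265,.05).round(4), 'well',model(r.x)[0][[0,5]].round(4))
a=cv2.resize(s["frame"][250:370,180:320,::-1],(560,480),interpolation=cv2.INTER_CUBIC);b=cv2.resize(s["frame"][150:260,320:400-15,::-1],(240,480))
cv2.imwrite("pics/c2.png",np.hstack([a,b]))
E
```

```text
car [0.5862 0.1518 0.2395] 13.721701648804206 [ 0.5  0.3  0.5  0.8  0.4  0.2  0.2 -0.1 -0.   0.5  0.3  0.2 -0.8 -0.8
 -1.  -1. ]
stand [ 0.494  -0.1999  0.4494] 25.7460765561284 [-0.6 -0.5 -0.2 -0.4  0.9  0.3 -0.1  0.6]
tongs head top px->w [ 0.4932 -0.2003  0.142 ]
side proj wells [[291.0, 311.0], [277.0, 288.0], [240.0, 286.0], [212.0, 307.0], [222.0, 333.0], [264.0, 335.0]] [[233.0, 272.0], [259.0, 273.0]] stand [[344.0, 243.0], [337.0, 219.0], [365.0, 217.0], [374.0, 241.0]] [[356. 176.]]
pinkbase [ 0.487 -0.327  0.   ]
pinkb2 [ 0.461 -0.364  0.   ]
pinktop [ 0.477 -0.331  0.137]
orb [ 0.381 -0.237  0.   ]
orb2 [ 0.331 -0.262  0.   ]
pinkleft [ 0.481 -0.31   0.02 ]
pinkleft [ 0.467 -0.28   0.12 ]
pend top px [0.5384 0.2061 0.05  ] well [[0.5182 0.1352 0.032 ]
 [0.5378 0.2024 0.032 ]]
```

View pics/c2.png

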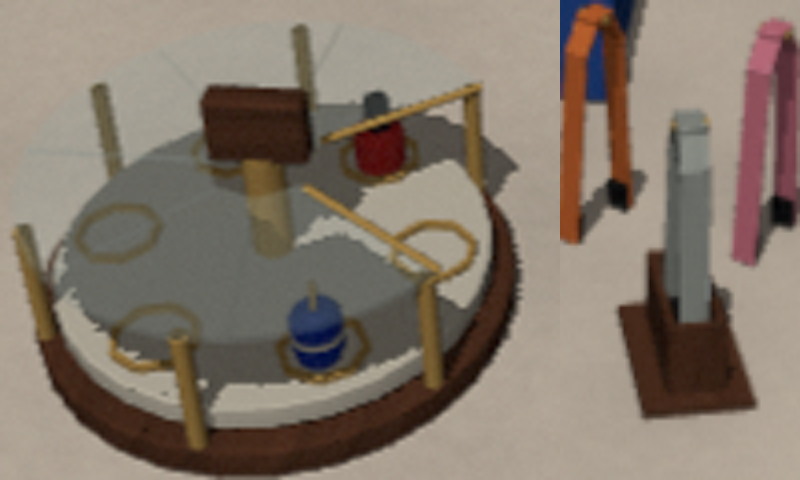

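jog_arm(motion=[[[-0.25,0.25,0],[0,0,0],87],[[-0.5,0.5,0],[0,0,0],87],[[-0.75,0.75,0],[0,0,0],87],[[-1,1,0],[0,0,0],87],[[-1,1,0],[0,0,0],87]])

```text
clock: 0.78
eef_pos: [0.3602, -0.3667, 0.2267]
ee_rot: [0.0, -0.187, 0.982, 0.0]
contact_force: [0.5, 0.5, -0.4]
finger_gap: 0.0868
gripper_force: 0.0
```

jog_arm(motion=[[[-0.25,0.25,0],[0,0,0],87],[[-0.5,0.5,0],[0,0,0],87],[[-0.75,0.75,0],[0,0,0],87],[[-1,1,0],[0,0,0],87],[[-1,1,0],[0,0,0],87]])

```text
clock: 1.4
eef_pos: [0.4735, -0.1073, 0.2267]
ee_rot: [0.0, -0.187, 0.982, 0.0]
contact_force: [0.8, -0.3, -0.2]
finger_gap: 0.0869
gripper_force: 0.0
```

jog_arm(motion=[[[-0.25,0.25,0],[0,0,0],87],[[-0.5,0.5,0],[0,0,0],87],[[-0.75,0.75,0],[0,0,0],87],[[-0.9,0.9,0],[0,0,0.064],87],[[-0.9,0.9,0],[0,0,0.064],87],[[-0.9,0.9,0],[0,0,0.064],87]])

```text
clock: 2.15
eef_pos: [0.5743, 0.1237, 0.2259]
ee_rot: [-0.001, -0.12, 0.993, -0.0]
contact_force: [0.6, -1.0, -0.2]
finger_gap: 0.0873
gripper_force: 0.0
```

```bash
python3 - <<'E'
from h import *
d=snap("wrist","w1"); st=ctrl.state(); print(st["clock"],st["eef_pos"],st["ee_rot"],st["contact_force"])
E
```

```text
2.2 [0.57413176 0.12290259 0.22618696] [-4.70072788e-04 -1.19901618e-01  9.92785654e-01 -1.64051034e-04] [0.89211072 0.29646061 0.74646932]
```

View pics/w1.png

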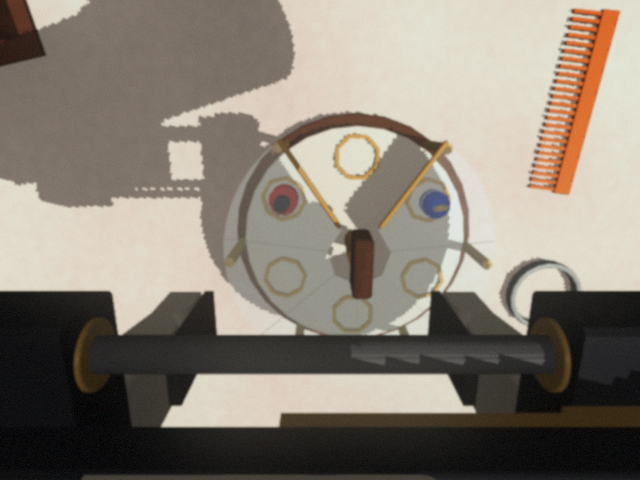

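The wrist view shows the well at the opening at (356,156). The polish well is at (283,198), the pendant well at (427,200), and the knob runs from about (361,232) to (362,297). I'll fit the carousel pose with all three cameras.

```bash
python3 - <<'E'
from h import *
from scipy.optimize import least_squares
t=load("top0");s=load("side0");w=load("w1")
k=115/400
nan=np.nan
T=np.array([(220,303),(305,223),(280,117),(172,87),(88,161),(110,271)])*k+[205,160]
S=np.array([(288,312.5),(275,289.5),(nan,nan),(209.2,308),(218.5,334),(260.5,336.7)])
V=np.array([(356,156),(283,198),(285,276),(352,312),(421,277),(427,200)],float)
def wells(p):
    x,y,a=p; an=a+np.pi+np.arange(6)*np.pi/3
    return np.c_[x+.07*np.cos(an),y+.07*np.sin(an),np.full(6,.032)]
def fit(sets):
    f=lambda p:np.concatenate([((w2p(d,wells(p))-Q)[~np.isnan(Q[:,0])]*m).ravel() for d,Q,m in sets])
    return least_squares(f,[.584,.151,.25])
for n,ss in dict(top=[(t,T,1)],side=[(s,S,1)],wrist=[(w,V,1)],all=[(t,T,1.7),(s,S,2),(w,V,.7)]).items():
    r=fit(ss);print(n,r.x.round(4),np.degrees(r.x[2]).round(2),np.abs(r.fun).max().round(2))
p=r.x;a=p[2]
print('knob ends proj wrist',[w2p(w,[p[0]+q*np.cos(a),p[1]+q*np.sin(a),.112]).round(0).tolist() for q in(-.022,.022)])
st=ctrl.state();from scipy.spatial.transform import Rotation as Ro
q=st["ee_rot"];R=Ro.from_quat([*q[1:],q[0]]).as_matrix();print(R.round(3))
print('shift frac',(R.T@(np.array([p[0],p[1],.083])-st["eef_pos"])/.2).round(3))
x=R[:,0];print('tool x ang',np.degrees(np.arctan2(x[1],x[0]))%360)
E
```

```text
top [0.5869 0.1525 0.2393] 13.71 0.45
side [0.5889 0.1565 0.2276] 13.04 0.39
wrist [0.5872 0.1564 0.2333] 13.37 1.27
all [0.588  0.1553 0.2305] 13.21 2.65
knob ends proj wrist [[[362.0, 239.0]], [[360.0, 300.0]]]
[[-0.971 -0.238 -0.001]
 [-0.238  0.971 -0.   ]
 [ 0.001 -0.    -1.   ]]
shift frac [-0.107  0.141  0.716]
tool x ang 193.772845219184
```

jog_arm(motion=[[[-0.1,0.14,0.1],[0,0,0],60],[[-0.1,0.14,0.3],[0,0,0],50],[[-0.1,0.14,0.5],[0,0,0.003],50],[[-0.1,0.14,0.65],[0,0,0.003],50],[[-0.1,0.14,0.69],[0,0,0.003],50],[[-0.1,0.14,0.7],[0,0,0.003],50],[[-0.1,0.14,0.7],[0,0,0.003],10],[[-0.1,0.14,0.7],[0,0,0.003],10],[[-0.1,0.14,0.7],[0,0,0.003],10],[[-0.1,0.14,0.7],[0,0,0.003],10],[[-0.1,0.14,0.7],[0,0,0.003],10]], newtons=20)

```text
clock: 3.58
eef_pos: [0.5874, 0.1556, 0.0868]
ee_rot: [0.0, -0.117, 0.993, 0.0]
contact_force: [-1.5, 1.1, 2.4]
finger_gap: 0.014
gripper_force: 20.0
```

jog_arm(motion=[[[0,0,0],[0,0,-0.05],10],[[0,0,0],[0,0,-0.1],10],[[0,0,0],[0,0,-0.15],10],[[0,0,0],[0,0,-0.2],10],[[0,0,0],[0,0,-0.25],10],[[0,0,0],[0,0,-0.3],10],[[0,0,0],[0,0,-0.35],10],[[0,0,0],[0,0,-0.4],10],[[0,0,0],[0,0,-0.45],10],[[0,0,0],[0,0,-0.48],10],[[0,0,0],[0,0,-0.5],10],[[0,0,0],[0,0,-0.5],10],[[0,0,0],[0,0,-0.5],10]])

```text
clock: 5.2
eef_pos: [0.5884, 0.1546, 0.0868]
ee_rot: [0.0, -0.598, 0.802, -0.001]
contact_force: [4.5, -3.9, -1.2]
finger_gap: 0.0138
gripper_force: 20.0
```

jog_arm(motion=[[[0,0,0],[0,0,0],20],[[0,0,0],[0,0,0],40],[[0,0,0],[0,0,0],50],[[0,0,0],[0,0,0],50],[[0,0,-0.1],[0,0,0],50],[[0,0,-0.3],[0,0,0],60],[[0,0,-0.6],[0,0,0.1],87],[[0,0,-0.75],[0,0,0.2],87],[[0,0,-0.75],[0,0,0.3],87],[[0,0,-0.75],[0,0,0.4],87],[[0,0,-0.75],[0,0,0.4],87]])

```text
clock: 6.58
eef_pos: [0.5872, 0.1554, 0.2367]
ee_rot: [0.0, -0.218, 0.976, 0.0]
contact_force: [1.1, -0.3, -0.6]
finger_gap: 0.0868
gripper_force: 0.0
```

```bash
python3 - <<'E'
from h import *
d=snap("wrist","w2"); snap("top","t2"); st=ctrl.state(); print(st["clock"],st["eef_pos"],st["ee_rot"],st["contact_force"])
from scipy.spatial.transform import Rotation as Ro
q=st["ee_rot"];R=Ro.from_quat([*q[1:],q[0]]).as_matrix();print(R.round(3).tolist())
E
```

```text
6.675 [0.58727739 0.15534744 0.23657179] [-1.04712091e-05 -2.19223768e-01  9.75674606e-01  4.13107846e-05] [-0.70283395 -0.03511658  0.7178551 ]
[[-0.904, -0.428, -0.0], [-0.428, 0.904, 0.0], [0.0, 0.0, -1.0]]
```

View pics/w2.png

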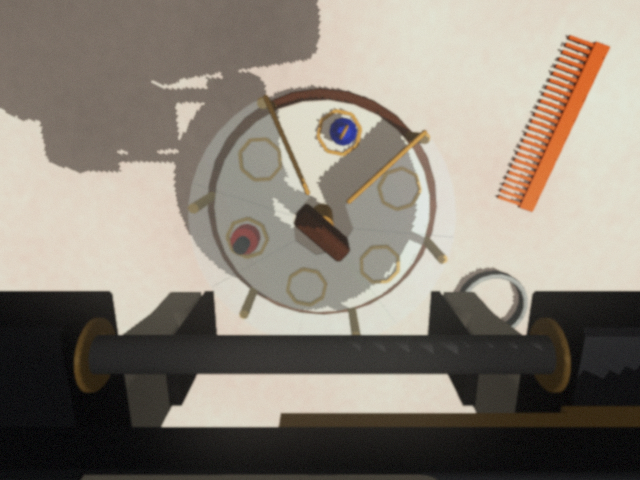

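The pendant is now in the opening, with its centre at (343,131) and the well at (338,132). The polish is upright at (245,239). Next is a fit of the tray stop and the pendant, then a move above the tongs.

jog_arm(motion=[[[0.2,-0.23,0],[0,0,0],87],[[0.4,-0.46,0],[0,0,0],87],[[0.6,-0.7,0],[0,0,0],87],[[0.6,-0.7,0],[0,0,0],87]])

```text
clock: 7.18
eef_pos: [0.5377, -0.0258, 0.237]
ee_rot: [0.0, -0.219, 0.976, -0.0]
contact_force: [0.5, -0.2, 0.5]
finger_gap: 0.0866
gripper_force: 0.0
```

jog_arm(motion=[[[0.2,-0.23,0],[0,0,0],87],[[0.4,-0.46,0],[0,0,0],87],[[0.58,-0.7,0],[0,0,0.0],87],[[0.58,-0.7,0],[0,0,0],87],[[0.58,-0.7,0],[0,0,0],87]])

```text
clock: 7.8
eef_pos: [0.4944, -0.1986, 0.2365]
ee_rot: [0.0, -0.22, 0.976, 0.0]
contact_force: [0.7, -0.5, -0.0]
finger_gap: 0.0872
gripper_force: 0.0
```

```bash
python3 - <<'E'
from h import *
from scipy.optimize import least_squares
w=load("w2");snap("wrist","w3")
V=np.array([(338,132),(260,159),(247,237),(307,286),(380,264),(399,188)],float)
def wells(p):
    x,y,a=p; an=a+np.pi+np.arange(6)*np.pi/3
    return np.c_[x+.07*np.cos(an),y+.07*np.sin(an),np.full(6,.032)]
r=least_squares(lambda p:(w2p(w,wells(p))-V).ravel(),[.5875,.155,.23]);print(r.x.round(4),np.degrees(r.x[2]),r.fun.round(1))
h=cv2.cvtColor(w["frame"],cv2.COLOR_RGB2HSV)
m=cv2.inRange(h,(105,110,40),(130,255,255));n,l,S,c=cv2.connectedComponentsWithStats(m);i=S[1:,4].argmax()+1;print(S[i],c[i])
u0,v0=c[i]
print('pend',p2w(w,u0,v0,.05).round(4),'well',wells(r.x)[0].round(4))
st=ctrl.state();print(st["clock"],st["eef_pos"],st["ee_rot"])
E
```

```text
[0.5874 0.1569 0.2363] 13.537365612519697 [ 0.8 -0.3 -0.4 -0.1 -0.1  0.6 -0.5  0.6 -0.1 -0.4  0.3 -0.3]
[331 119  25  25 398] [343.36683417 131.13819095]
pend [0.5175 0.1427 0.05  ] well [0.5194 0.1405 0.032 ]
7.85 [ 0.49459681 -0.19809255  0.23650659] [ 3.96484344e-05 -2.20315328e-01  9.75428702e-01  4.74104790e-05]
```

View pics/w3.png

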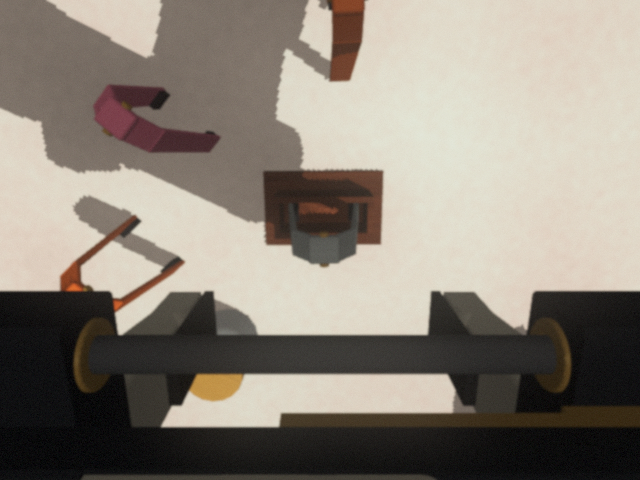

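The stand plate has corners (264,170), (382,170), (381,244) and (266,244). The tongs' head is at about (324,248), and the plate edges are square to the tool.

```bash
python3 - <<'E'
from h import *
w=load("w3")
C=np.array([p2w(w,u,v,.005) for u,v in[(264,170),(382,170),(381,244),(266,244)]]);print(C.round(4).tolist())
print('plate centre',C.mean(0).round(4),'len',np.linalg.norm(C[0]-C[1]).round(4),'ang',np.degrees(np.arctan2(*(C[0]-C[1])[[1,0]])))
print('head',[p2w(w,u,v,.142).round(4).tolist() for u,v in[(306,234),(343,234),(343,262),(306,262),(324,248)]])
print('pink',[p2w(w,u,v,z).round(3).tolist() for u,v,z in[(215,150,0),(150,140,.12),(110,108,.137)]])
st=ctrl.state();p=st["eef_pos"];R=cv2.Rodrigues(np.array(0.))[0] if 0 else None
from scipy.spatial.transform import Rotation as Ro
q=st["ee_rot"];R=Ro.from_quat([*q[1:],q[0]]).as_matrix()
c=C.mean(0);print('shift mm',(R.T@(np.array([c[0],c[1],.088])-p)*1e3).round(1))
h=p2w(w,324,248,.142);print('by head',(R.T@(np.array([h[0],h[1],.088])-p)*1e3).round(1), 'pink in tool',(R.T@(p2w(w,218,150,.0)-p)*1e3).round(0),(R.T@(p2w(w,150,140,.12)-p)*1e3).round(0))
print('tool x ang',np.degrees(np.arctan2(R[1,0],R[0,0])))
E
```

```text
[[0.4861, -0.2594, 0.005], [0.4401, -0.1623, 0.005], [0.5026, -0.1307, 0.005], [0.5497, -0.23, 0.005]]
plate centre [ 0.4946 -0.1956  0.005 ] len 0.1074 ang -64.63641534270809
head [[0.4899, -0.2103, 0.142], [0.4801, -0.1897, 0.142], [0.4964, -0.1817, 0.142], [0.5063, -0.2027, 0.142], [0.4932, -0.1964, 0.142]]
pink [[0.489, -0.307, 0.0], [0.482, -0.323, 0.12], [0.471, -0.344, 0.137]]
shift mm [ -1.1   2.2 148.5]
by head [  0.5   2.1 148.5] pink in tool [ 52. -94. 236.] [  65. -107.  116.]
tool x ang -154.54489137343035
```

jog_arm(motion=[[[0,0.01,0.1],[0,0,0],87],[[0,0.01,0.25],[0,0,0],87],[[0,0.01,0.4],[0,0,0],87],[[0,0.01,0.55],[0,0,0],87],[[0,0.01,0.66],[0,0,0],87],[[0,0.01,0.72],[0,0,0],87],[[0,0.01,0.74],[0,0,0],87],[[0,0.01,0.74],[0,0,0],87]])

```text
clock: 8.85
eef_pos: [0.4938, -0.1967, 0.089]
ee_rot: [0.0, -0.22, 0.975, -0.0]
contact_force: [-0.4, -0.3, 0.4]
finger_gap: 0.087
gripper_force: 0.0
```

jog_arm(motion=[[[0,0,0],[0,0,0],70],[[0,0,0],[0,0,0],58],[[0,0,0],[0,0,0],52],[[0,0,0],[0,0,0],48],[[0,0,0],[0,0,0],48],[[0,0,0],[0,0,0],48],[[0,0,0],[0,0,0],48]], newtons=20)

```text
clock: 9.72
eef_pos: [0.4932, -0.1969, 0.0885]
ee_rot: [-0.0, -0.22, 0.976, 0.0]
contact_force: [-1.8, 0.7, 0.6]
finger_gap: 0.0478
gripper_force: 4.5
```

jog_arm(motion=[[[0,0,0],[0,0,0],47],[[0,0,0],[0,0,0],46.5],[[0,0,0],[0,0,0],46.5],[[0,0,0],[0,0,0],46.5],[[0,0,0],[0,0,0],46.5]], newtons=20)

```text
clock: 10.35
eef_pos: [0.4933, -0.197, 0.0885]
ee_rot: [-0.0, -0.22, 0.976, 0.0]
contact_force: [-0.6, 0.7, 0.6]
finger_gap: 0.0463
gripper_force: 4.5
```

jog_arm(motion=[[[0,0,-0.03],[0,0,0],46.5],[[0,0,-0.08],[0,0,0],46.5],[[0,0,-0.15],[0,0,0],46.5],[[0,0,-0.24],[0,0,0],46.5],[[0,0,-0.34],[0,0,0],46.5],[[0,0,-0.45],[0,0,0],46.5],[[0,0,-0.55],[0,0,0],46.5],[[0,0,-0.6],[0,0,0],46.5],[[0,0,-0.6],[0,0,0],46.5],[[0,0,-0.6],[0,0,0],46.5]])

```text
clock: 11.6
eef_pos: [0.4928, -0.1969, 0.2079]
ee_rot: [-0.0, -0.22, 0.976, 0.0]
contact_force: [-0.5, -0.2, -1.8]
finger_gap: 0.0468
gripper_force: 3.4
```

```bash
python3 - <<'E'
from h import *
s=snap("side","s3");w=snap("wrist","w4");st=ctrl.state();print(st["clock"],st["eef_pos"],st["ee_rot"],st["finger_gap"],st["gripper_force"],st["contact_force"])
u,v=w2p(s,[*st["eef_pos"][:2],.15])[0].astype(int);u=min(max(u,60),580);v=min(max(v,90),390)
a=cv2.resize(s["frame"][v-75:v+75,u-50:u+50,::-1],(400,600),interpolation=cv2.INTER_CUBIC)
b=cv2.resize(w["frame"][140:440,220:420,::-1],(400,600),interpolation=cv2.INTER_CUBIC)
cv2.imwrite("pics/c3.png",np.hstack([a,b]));print(u,v)
E
```

```text
11.7 [ 0.49285928 -0.19693863  0.20776   ] [-6.73079932e-04 -2.19612902e-01  9.75586827e-01  2.52044231e-04] 0.04671562708886017 3.3666066211162615 [ 0.58100487 -1.02880963 -0.81292446]
356 173
```

View pics/c3.png

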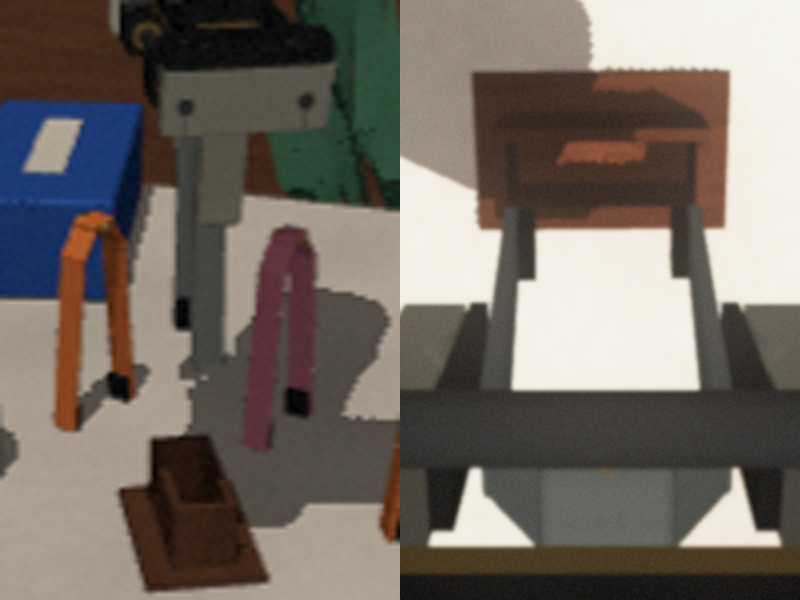

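The tongs hang upright in the fingers, out of the stand, with the jaws wide open. The pads' inner edges are near full-frame columns 287 and 356, at row 243.

```bash
python3 - <<'E'
from h import *
from scipy.spatial.transform import Rotation as Ro
w=load("w4");st=ctrl.state();q=st["ee_rot"];R=Ro.from_quat([*q[1:],q[0]]).as_matrix();p=st["eef_pos"]
for n,u,v in[('outL',272.5,244),('inL',287,246),('inR',356,246),('outR',373,244)]:
    print(n,(R.T@(p2w(w,u,v,.125)-p)*1e3).round(1))
T=np.array([.5180,.1420,.118]);a=np.radians(13.4+180)
print('tool x ang',np.degrees(np.arctan2(R[1,0],R[0,0]))%360)
print('shift to pendant (mm)',(R.T@(T-p)*1e3).round(1))
E
```

```text
outL [  6.2 -27.9  82.7]
inL [  4.9 -19.4  82.8]
inR [ 4.9 21.4 82.8]
outR [ 6.1 31.4 82.8]
tool x ang 205.3726295725936
shift to pendant (mm) [-168.1  295.4   89.8]
```

jog_arm(motion=[[[-0.02,0.03,0],[0,0,0],46.3],[[-0.06,0.1,0],[0,0,0],46.3],[[-0.11,0.2,0],[0,0,0],46.3],[[-0.17,0.3,0],[0,0,0],46.3],[[-0.23,0.41,0],[0,0,0],46.3],[[-0.3,0.52,0],[0,0,0],46.3],[[-0.36,0.63,0],[0,0,0],46.3],[[-0.42,0.74,0],[0,0,0],46.3],[[-0.48,0.84,0],[0,0,0],46.3],[[-0.53,0.92,0],[0,0,0],46.3],[[-0.54,0.96,0],[0,0,0],46.3],[[-0.54,0.96,0],[0,0,0],46.3]])

```text
clock: 13.2
eef_pos: [0.5083, 0.0232, 0.2085]
ee_rot: [-0.0, -0.22, 0.975, 0.0]
contact_force: [0.5, 0.3, -1.1]
finger_gap: 0.0462
gripper_force: 3.4
```

jog_arm(motion=[[[-0.01,0.02,0],[0,0,0.01],46.3],[[-0.04,0.08,0],[0,0,0.03],46.3],[[-0.09,0.16,0],[0,0,0.05],46.3],[[-0.15,0.25,0],[0,0,0.07],46.3],[[-0.21,0.35,0],[0,0,0.09],46.3],[[-0.26,0.44,0],[0,0,0.1],46.3],[[-0.3,0.5,0],[0,0,0.1],46.3],[[-0.3,0.52,0],[0,0,0.1],46.3],[[-0.3,0.52,0],[0,0,0.1],46.3],[[-0.3,0.52,0],[0,0,0.1],46.3]])

```text
clock: 14.45
eef_pos: [0.5182, 0.1419, 0.2087]
ee_rot: [0.0, -0.116, 0.993, -0.0]
contact_force: [-0.1, 0.1, -1.6]
finger_gap: 0.0465
gripper_force: 3.4
```

```bash
python3 - <<'E'
from h import *
w=snap("wrist","w5");t=snap("top","t5");s=snap("side","s5");st=ctrl.state();print(st["clock"],st["eef_pos"],st["ee_rot"],st["finger_gap"],st["gripper_force"])
b=cv2.resize(w["frame"][140:340,200:440,::-1],(480,400),interpolation=cv2.INTER_CUBIC)
a=cv2.resize(s["frame"][180:380,190:350,::-1],(320,400),interpolation=cv2.INTER_CUBIC)
cv2.imwrite("pics/c5.png",np.hstack([b,a]))
E
```

```text
14.6 [0.51823711 0.14202384 0.20866265] [ 5.69452747e-05 -1.16244849e-01  9.93220585e-01  2.21821646e-05] 0.04639668574387806 3.4162404952371617
```

View pics/c5.png

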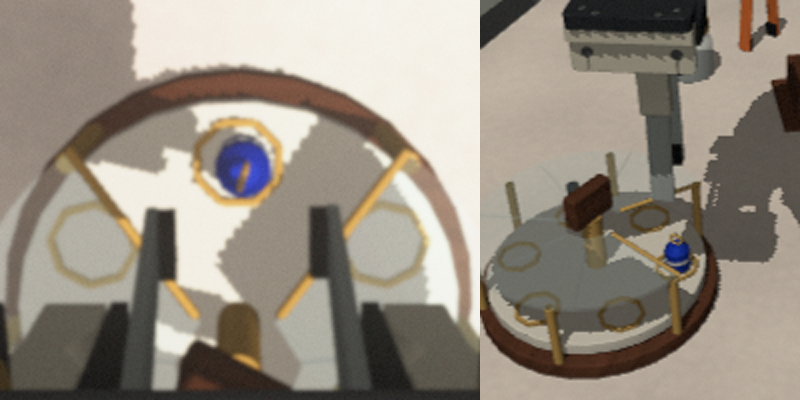

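The jaws straddle the pendant, which sits upright in its well at crop (243,167). The tongs hang upright. One fine alignment with code comes next.

```bash
python3 - <<'E'
from h import *
from scipy.spatial.transform import Rotation as Ro
from scipy.optimize import least_squares
st=ctrl.state();q=st["ee_rot"];R=Ro.from_quat([*q[1:],q[0]]).as_matrix();p=st["eef_pos"]
obs=[]
for n,roi in(("w2",(300,90,380,170)),("w5",(290,190,360,250)),("s5",(260,280,305,330)),("t5",(240,230,300,270))):
    d=load(n);h=cv2.cvtColor(d["frame"],cv2.COLOR_RGB2HSV);m=cv2.inRange(h,(105,110,30),(130,255,255))
    z=np.zeros_like(m);z[roi[1]:roi[3],roi[0]:roi[2]]=1;m=m*z
    k,l,S,c=cv2.connectedComponentsWithStats(m)
    if k<2: print(n,'none');continue
    i=S[1:,4].argmax()+1;x0,y0,ww,hh=S[i,:4];cc=np.array([x0+(ww-1)/2,y0+(hh-1)/2]);print(n,S[i],c[i].round(1),p2w(d,*cc,.046).round(4))
    if n!="t5": obs.append((d,cc))
r=least_squares(lambda X:np.concatenate([w2p(d,X)[0]-c for d,c in obs]),[.518,.142,.046]);print('tri',r.x.round(4),r.fun.round(1))
w=load("w5")
for n,u,v in[('outL',147,208),('inL',175,278),('inR',310,278),('outR',330,208)]: print(n,(R.T@(p2w(w,200+u/2,140+v/2,.126 if v<250 else .144)-p)*1e3).round(1))
for X in(r.x,p2w(w,321.5,223.5,.046)): print('pend rel tool',(R.T@(X-p)*1e3).round(1))
E
```

```text
w2 [331 119  25  25 398] [343.4 131.1] [0.5175 0.1426 0.046 ]
w5 [310 212  25  26 432] [322.  223.3] [0.5186 0.1432 0.046 ]
s5 [282 301  13  10  98] [288.2 305.8] [0.521  0.1382 0.046 ]
t5 [262 243   9   8  49] [266.4 246.8] [0.5175 0.1394 0.046 ]
tri [0.5176 0.1427 0.0507] [ 0.3  0.3 -0.3  0.   0.7  0. ]
outL [  6.5 -27.6  82.7]
inL [ -8.7 -18.3  64.7]
inR [-8.7 19.4 64.7]
outR [ 6.5 26.4 82.7]
pend rel tool [  0.5   0.8 158. ]
pend rel tool [  0.2   0.7 162.7]
```

jog_arm(motion=[[[0.005,0.003,0.02],[0,0,0],46.3],[[0.008,0.003,0.07],[0,0,0],46.3],[[0.008,0.003,0.13],[0,0,0],46.3],[[0.008,0.003,0.19],[0,0,0],46.3],[[0.008,0.003,0.25],[0,0,0],46.3],[[0.008,0.003,0.3],[0,0,0],46.3],[[0.008,0.003,0.35],[0,0,0],46.3],[[0.008,0.003,0.39],[0,0,0],46.3],[[0.008,0.003,0.42],[0,0,0],46.3],[[0.008,0.003,0.435],[0,0,0],46.3],[[0.008,0.003,0.435],[0,0,0],46.3],[[0.008,0.003,0.435],[0,0,0],46.3]])

```text
clock: 16.1
eef_pos: [0.5167, 0.1427, 0.1219]
ee_rot: [0.0, -0.116, 0.993, 0.0]
contact_force: [0.4, -0.4, -1.8]
finger_gap: 0.0461
gripper_force: 3.4
```

```bash
python3 - <<'E'
from h import *
w=snap("wrist","w6");s=snap("side","s6");st=ctrl.state();print(st["clock"],st["eef_pos"],st["contact_force"],st["finger_gap"],st["gripper_force"])
b=cv2.resize(w["frame"][140:340,200:440,::-1],(480,400),interpolation=cv2.INTER_CUBIC)
a=cv2.resize(s["frame"][230:350,240:336,::-1],(320,400),interpolation=cv2.INTER_CUBIC)
cv2.imwrite("pics/c6.png",np.hstack([b,a]))
E
```

```text
16.2 [0.51670887 0.14275613 0.12185922] [ 0.40826433  0.08825249 -0.7550517 ] 0.0467335393213198 3.4162953533609652
```

View pics/c6.png

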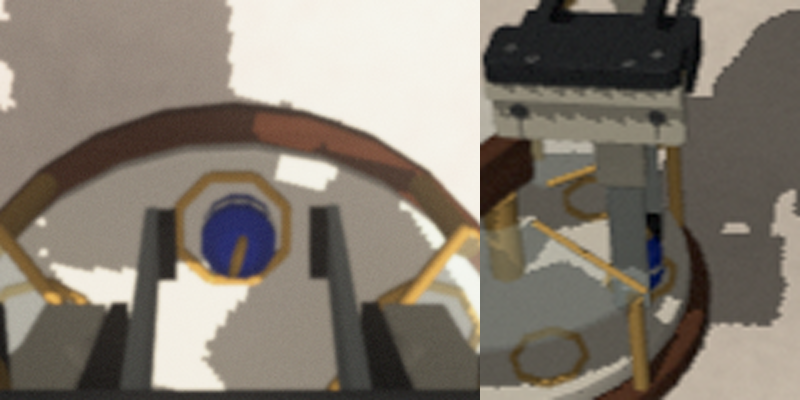

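The pendant is centred between the pads at crop (240,237), and nothing is touching it. Closing now.

jog_arm(motion=[[[0,0,0],[0,0,0],45],[[0,0,0],[0,0,0],44],[[0,0,0],[0,0,0],43],[[0,0,0],[0,0,0],42],[[0,0,0],[0,0,0],41],[[0,0,0],[0,0,0],40],[[0,0,0],[0,0,0],38],[[0,0,0],[0,0,0],36],[[0,0,0],[0,0,0],34],[[0,0,0],[0,0,0],34],[[0,0,0],[0,0,0],34],[[0,0,0],[0,0,0],34]], newtons=30)

```text
clock: 17.7
eef_pos: [0.5165, 0.1426, 0.1215]
ee_rot: [-0.0, -0.116, 0.993, -0.0]
contact_force: [0.7, 0.3, -0.3]
finger_gap: 0.0396
gripper_force: 29.9
```

jog_arm(motion=[[[0,0,-0.01],[0,0,0],34],[[0,0,-0.03],[0,0,0],34],[[0,0,-0.06],[0,0,0],34],[[0,0,-0.1],[0,0,0],34],[[0,0,-0.15],[0,0,0],34],[[0,0,-0.2],[0,0,0],34],[[0,0,-0.25],[0,0,0],34],[[0,0,-0.3],[0,0,0],34],[[0,0,-0.35],[0,0,0],34],[[0,0,-0.4],[0,0,0],34],[[0,0,-0.45],[0,0,0],34],[[0,0,-0.5],[0,0,0],34],[[0,0,-0.55],[0,0,0],34],[[0,0,-0.59],[0,0,0],34],[[0,0,-0.62],[0,0,0],34],[[0,0,-0.63],[0,0,0],34],[[0,0,-0.63],[0,0,0],34],[[0,0,-0.63],[0,0,0],34],[[0,0,-0.63],[0,0,0],34]])

```text
clock: 20.08
eef_pos: [0.5164, 0.1426, 0.2473]
ee_rot: [-0.0, -0.116, 0.993, -0.0]
contact_force: [-0.8, 0.2, -1.0]
finger_gap: 0.0396
gripper_force: 29.9
```

```bash
python3 - <<'E'
from h import *
w=snap("wrist","w7");s=snap("side","s7");st=ctrl.state();print(st["clock"],st["eef_pos"],st["contact_force"],st["finger_gap"],st["gripper_force"],abs(st["qd"]).max())
b=cv2.resize(w["frame"][140:340,200:440,::-1],(480,400),interpolation=cv2.INTER_CUBIC)
a=cv2.resize(s["frame"][160:350,190:342,::-1],(320,400),interpolation=cv2.INTER_CUBIC)
cv2.imwrite("pics/c7.png",np.hstack([b,a]))
E
```

```text
20.175 [0.51649119 0.14260732 0.24739226] [ 0.4905031   0.73921797 -2.13776034] 0.03945581997472669 29.945075181874472 0.0019535366284040854
```

View pics/c7.png

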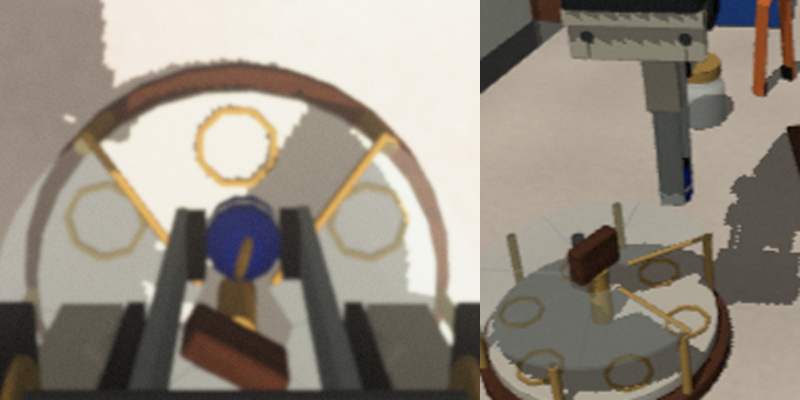

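The pendant is held between the pads at crop (243,238), upright and well above the cover. Its well is empty and the arm is at rest, so I'm handing in.

```bash
python3 -c "
from plant import ctrl
print(ctrl.finish_job())"
```

```text
the job is handed in; nothing more can be done
None
```

The job is handed in at about 20 s of the 58 s allowed: the carousel was turned one click, and the blue pendant is held upright and still in the steel tongs, its underside an estimated 7–8 cm above the clear cover; the last pictures did not cover the bangle or comb.

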